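# Draw the movement tray home against the sprung bench stop

## Robot

A 6-joint arm with a two-finger parallel gripper is mounted at the origin on the work surface. World frame = base frame: x ahead of the robot, y to its left, z up, the work surface at z = 0. Lengths are in m, angles in rad, forces in N, time in s.
With the tool pointing down it reaches from about 0.275 to 1 m from the base axis. Payload 8.4 kg.
Tool frame: the origin (TCP) lies between the finger pads; the fingertips stand 17 mm ahead of it and the grasp point (between the pads) lies 2 mm behind it (robot.tips_ahead is the distance from the TCP to the fingertips, in m); z points along the fingers, y is the line along which they close (so a half turn about z gives the same grasp; the last joint's range is limited). The gripper opens to 85 mm and grips with 20 to 120 N. Pads are 22 mm wide; open, the fingers measure 114 mm over their backs; the gripper's body (76 mm by 85 mm) begins 54 mm behind the grasp point. The pads swing forward as they close: fully open they stand 13 mm farther back than shut.
Start: joints at [1.156, 0.353, 1.633, -0, 1.155, -0.002], TCP at [0.251, 0.573, 0.248] pointing down, gripper open.
Joint ranges: [-2.63, 2.63], [-0.92, 2.1], [0.06, 2.66], [-1.3, 4.44], [0, 2.69], [-3.02, 3.02]. Speed limits (rad/s): [2.22, 2.22, 2.79, 3.14, 3.14, 3.14].

## Interface

Orientations are given as a rotation vector (axis times angle).
In Python, from workcell import robot gives the robot as it stands. The module is installed in compiled form; this text tells all that it offers.
- The arm moves only by the tool arm_command, never from a script. Its argument "steps" is a list of rows, each a list of 3 entries, a list of its own where there are three numbers: the opening, from 0 (shut) to 1 (fully open), then the shift along the world's x, y, z in m, then the turn, a rotation vector about the world's x, y, z in degrees. In form: [[gripper, [tx, ty, tz], [rx, ry, rz]], ...]. A call has 1 to 8 rows; each row shifts and turns the commanded pose from where the row before left it; what a row does not reach is not made up. A row lasts 1/10 s, in which the tool goes at most 50 mm and 8.59 degrees, less where a joint would pass 70% of its speed; a pose out of reach is approached as far as the arm can. A call with a gripper value outside its range is refused whole. The fingers move at their own pace and stop on an object; "grip_force" is the grip in N (left out, the last holds). Time passes only in rows, so rows that do not move let the fingers close. It gives the time, the measured TCP pose, the force, the opening and the grip force at its end, in the units of the state.
- robot.get_obs(): the state, without advancing time (a new reading comes with each control period).
- robot.get_image(name): name is "side" or "top" or "wrist"; returns a dict with "img" (400x640x3 uint8, red, green, blue), "fovy" (degrees; the focal length in pixels is half the picture's height over the tangent of half this angle, whatever the lens; pixels are square), "cx", "cy" (the principal point, pixels), "xyz" and "rotation" of the camera in the world. Camera axes: x right, y up, looking along -z (the intrinsics and any distortion apply to the point x, -y, -z); pixel columns grow to the right and rows downward; lengths in m; the calibration is good to about 2 mm. A picture is of the moment at which its call begins. There is no depth.
- robot.job_done(): hands the job in; it is judged then, once.
Trained networks look in a picture, given as the dict that the camera call returned (one of the last four; its "shot" number tells which), for a name from the list of things; names that differ only in an ending like _2 or _b are one class to them, and where a whole thing is asked for, a point or a joint stands for the part that bears it (a point fixed in the world has none). Each returns a list of dicts, best first, with "confidence" (0 to 1); they miss things now and then, are a little off and sometimes report something else, mostly with a low value. They report only what shows in the picture. A call takes as long as a camera call.
- robot.outline_of(query, picture): "region" (400x640 bool, what is visible of it) and "at" ([column, row] in pixels, amid what is visible of it).
The state is a dict: "t": time; "qpos": joint angles; "dq": joint speeds; "joint_efforts": joint torques, N m; "ee_pos": TCP position; "ee_rot": TCP orientation; "contact_force": force on the tool from outside, world axes, zero at the start; "ft_torque": the same for the moment, N m; "gripper_width": opening from 0.0 (shut) to 1.0 (fully open); "grasp_force": force on a finger pad.
Only numpy, scipy, OpenCV 4.12 (cv2) and the standard library are available. Lean on these libraries where they do the work, as an engineer would, in place of code of your own. Each camera call takes 0.05 s, during which the arm holds its last target. There are 200 camera calls.

## Task

Hook the fingertips behind the high back wall of the wooden tray and drag the tray along the bench towards you, square and in line with the sprung steel stop bar, until its front is felt to meet the bar. Press it home against the spring with about 10 N on the bar (beyond what it takes to drag the tray) for half a second, never harder than 15 N, then ease off slowly and take the hand away so that the tray stays bearing against the bar. Keep the watch movement standing upright in the tray and leave the things beside it alone.

Things in the scene. Friction and masses are not known exactly. Their poses are not given: they have to be found in the camera images.
- tray: Open wooden tray, 0.55 to 0.95 kg, 140 mm along its x, 190 mm along y; origin at the centre of its underside, z up. -x is the front, towards the robot: wall 20 mm high, outer face at x = -70 mm. Sides 20 mm high, 34 mm next to the back wall; floor 6 mm thick. A fixed row of steel punches 32 mm high stands inside at the +y side. It starts well clear of the stop bar and slides on the bench with dry friction.
- tray_back (a point): Middle of the top edge of the tray's high back wall (its +x wall, away from the robot), on the outer face: 70 mm in x from the tray's origin, 45 mm above the bench. The wall is 8 mm thick and 190 mm long. At least 60 mm of bench behind it is bare.
- stop: Sprung bench stop: red block fixed to the bench, 30 by 170 mm, 30 mm high; origin on the bench under it, +x towards the tray, y along the bar. On rods before it a steel bar, 160 mm long, 4 to 28 mm above the bench. The bar's face to the tray stands at x = 35 to 80 mm: this setting is not measured, feel or see it. The bar yields to -x on springs, about 6 N per mm, damped, up to 8 mm, and returns.
- movement: Watch movement in its round holder, 38 mm across, 21 mm high, 60 g, standing loose on the tray's floor; origin at the centre of its underside, z up.
- jar: Small clear jar with a lid, 54 mm across, 57 mm high, standing loose beside the tray; origin under its centre. Bystander.
- pocket_watch: Pocket watch lying flat beside the tray, 46 mm across, 12 mm thick, with a 10 mm crown stub; origin under its centre. Bystander.
- casing_ring: Plastic ring lying flat beside the stop, 48 mm outside, 36 mm inside, 18 mm high; origin under its centre. Bystander.

How it is judged:
On the way, in this order (a step that is already met when the one before it is completed fails the run):
1. the tray is drawn at least 30 mm by fingers hooked behind (or over) its back wall (distance of tray from where it was at the start of the episode above 0.03 m and x of the grasp point in the frame of tray above 0.06 m and contact force between the fingers and tray above 1 N), for 0.1 s.
2. the tray is pressed on the stop bar with 6 to 14 N for 0.4 s, fingers still behind its back wall (contact force between tray and stop between 6 and 14 N and x of the grasp point in the frame of tray above 0.06 m), for 0.4 s.
At the end, for the whole second after the job is handed in: The tray is at rest flat on the bench and let go, still bearing on the stop bar (more than 0.4 N), square to it within 0.06 rad and centred on it within 35 mm, with the movement standing upright on the tray's floor (contact force between tray and stop above 0.4 N and angle between the x axis of tray and the x axis of stop, either way round below 0.06 rad and y of tray in the frame of stop between -0.035 and 0.035 m and angle between tray's own z axis and vertical below 0.03 rad and linear speed of each of tray, movement below 0.01 m/s and angle between movement's own z axis and vertical below 0.2 rad and z of movement in the frame of tray between 0 and 0.012 m and x of movement in the frame of tray between -0.07 and 0.07 m); the robot touches nothing.
It fails at once if the tray presses the stop harder than 15 N (contact force between tray and stop above 15 N).
It fails at once if the tray is tipped or lifted (angle between tray's own z axis and vertical above 0.15 rad or height (world z) of tray above 0.015 m).
It fails at once if the movement is knocked over (angle between movement's own z axis and vertical above 0.5 rad).
It fails at once if a bystander is shifted by more than 15 mm (distance of any of jar, pocket_watch, casing_ring from where it was at the start of the episode above 0.015 m).
It also fails if it takes over 54 s, if anything falls off the work surface, if the arm or the gripper's body presses on something with over 40 N, if the wrist force passes 120 N, or if a joint passes its speed limit or range.

## Working session

There is one attempt and no reset: what is moved stays moved. The work goes in short steps, Python scripts to look and compute and a tool call to move; the robot and the scene stay as the last step left them, time stands still between calls to the robot, and variables do not carry over. Pictures are saved under pics/ and viewed, at most 10 in all, crops included, and the job is handed in when it is done.

Besides the shell and the picture viewer there is one more tool, called after ">>>" as a command line: name --argument value ..., lists and objects as JSON in quotes. arm_command: Moves the arm, as the interface text tells. Its arguments: {"type":"object","properties":{"steps":{"type":"array","items":{"type":"array"}},"grip_force":{"type":"number"}},"required":["steps"]}

```bash
mkdir -p pics
cat > h.py <<'E'
import numpy as np, cv2
from workcell import robot
def ray(p,uv):
    f=200/np.tan(np.radians(p['fovy'])/2)
    d=np.array([(uv[0]-p['cx'])/f,-(uv[1]-p['cy'])/f,-1.0])
    R=np.array(p['rotation'])
    if R.shape!=(3,3): R=cv2.Rodrigues(R)[0]
    return np.array(p['xyz']),R@d
def onplane(p,uv,z):
    o,d=ray(p,uv); return o+d*(z-o[2])/d[2]
def proj(p,P):
    f=200/np.tan(np.radians(p['fovy'])/2)
    R=np.array(p['rotation'])
    if R.shape!=(3,3): R=cv2.Rodrigues(R)[0]
    c=R.T@(np.array(P)-np.array(p['xyz']))
    return p['cx']+f*c[0]/-c[2], p['cy']-f*c[1]/-c[2]
def save(p,n): cv2.imwrite('pics/'+n,p['img'][:,:,::-1])
E
python3 - <<'E'
from h import *
for n in ['top','side']:
    p=robot.get_image(n); save(p,n+'0.png')
    print(n,{k:v for k,v in p.items() if k!='img'})
    for q,z in [('tray',0.02),('stop',0.03),('movement',.027),('jar',.057),('pocket_watch',.012),('casing_ring',.018)]:
        for r in robot.outline_of(q,p)[:2]:
            m=r['region'].astype(np.uint8); c=cv2.findContours(m,0,2)[0]
            b=cv2.minAreaRect(max(c,key=cv2.contourArea))
            print(q,round(r['confidence'],2),np.round(r['at']),np.round(onplane(p,r['at'],z),3), [np.round(onplane(p,v,z)[:2],3).tolist() for v in cv2.boxPoints(b)])
print(robot.get_obs())
E
```

```text
top {'fovy': 56.275943732591195, 'cx': 318.18176362643845, 'cy': 197.52340681225346, 'xyz': array([0.39649513, 0.00113587, 0.8016172 ]), 'rotation': array([ 0.13577813, -0.12729838, -1.55919472]), 'shot': 1}
tray 0.96 [363. 162.] [ 0.608 -0.09   0.02 ] [[0.537, 0.02], [0.689, 0.008], [0.672, -0.187], [0.522, -0.169]]
stop 0.74 [360. 268.] [ 0.382 -0.079  0.03 ] [[0.354, 0.009], [0.448, 0.008], [0.446, -0.162], [0.352, -0.158]]
movement 0.6 [353. 163.] [ 0.603 -0.067  0.027] [[0.627, -0.053], [0.627, -0.089], [0.59, -0.089], [0.59, -0.053]]
jar 0.61 [440. 171.] [ 0.579 -0.242  0.057] [[0.57, -0.198], [0.619, -0.248], [0.583, -0.282], [0.534, -0.232]]
pocket_watch 0.94 [277. 184.] [0.558 0.094 0.012] [[0.552, 0.125], [0.587, 0.097], [0.558, 0.063], [0.524, 0.091]]
casing_ring 0.75 [277. 232.] [0.456 0.092 0.018] [[0.443, 0.12], [0.475, 0.089], [0.442, 0.055], [0.41, 0.086]]
side {'fovy': 53.907847040925276, 'cx': 317.738351112074, 'cy': 201.5640797093289, 'xyz': array([0.36692048, 0.53514355, 0.43405634]), 'rotation': array([ 0.21219779, -1.34375582, -2.5426539 ]), 'shot': 2}
tray 0.62
[... 681 characters left out ...]
{'t': 0.7, 'qpos': array([ 1.15560541e+00,  3.52963142e-01,  1.63337103e+00, -6.63759701e-06,
        1.15522042e+00, -2.40060692e-03]), 'dq': array([ 2.80811949e-03,  9.63714833e-04,  1.57126909e-03, -4.89334343e-04,
       -9.75346266e-04,  3.29035376e-05]), 'joint_efforts': array([-1.52108814e-04, -6.05004644e+01, -3.42382979e+01,  5.22384175e-05,
        1.18563537e-03,  5.18475963e-05]), 'ee_pos': array([0.25073716, 0.5725152 , 0.24831642]), 'ee_rot': array([6.43808749e-01, 3.07490289e+00, 5.65213224e-05]), 'contact_force': array([ 0.1694707 , -0.34406135, -0.32579185]), 'ft_torque': array([-0.00741331, -0.03843516,  0.00411173]), 'grasp_force': 0.0, 'gripper_width': 0.9965962558470457}
```

View pics/top0.png

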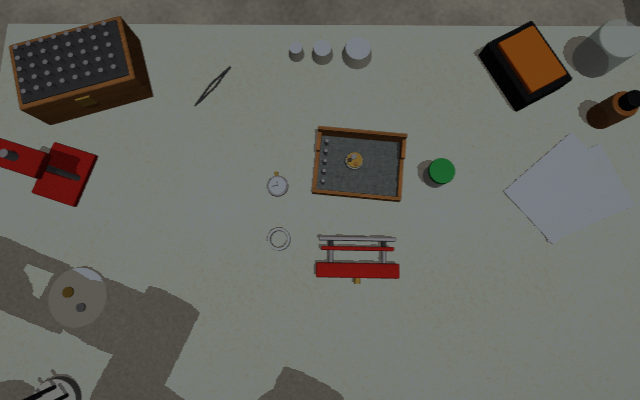

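View pics/side0.png

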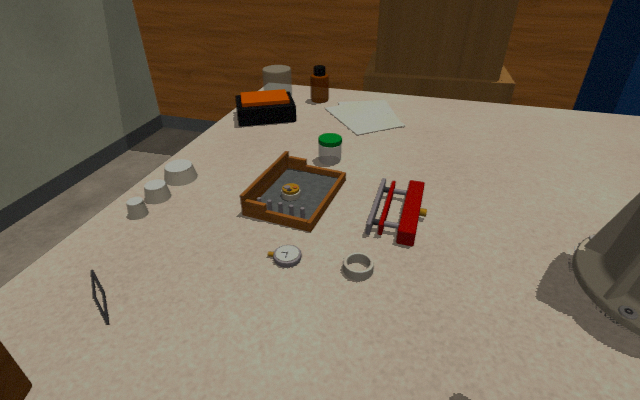

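The top view shows the tray (back wall along row ~130, front along row ~198, columns 312–407). The bar is at row ~238, columns 318–396, and the red block at rows 263–278. The jar is to the right at (441,171), the watch at (277,185) and the ring at (279,238). The side view agrees. Next I'll fit models to the outlines.

```bash
cat > fit.py <<'E'
from h import *
from scipy.optimize import minimize
def tf(P,x,y,a):
    c,s=np.cos(a),np.sin(a); P=np.array(P,float)
    return np.c_[x+c*P[:,0]-s*P[:,1],y+s*P[:,0]+c*P[:,1],P[:,2]]
TR=[(sx*.07,sy*.095,z) for sx,z in [(-1,0),(-1,.02),(1,0),(1,.045)] for sy in(-1,1)]
def ST(f): return [(-.015+.03*i,sy*.085,z) for i in(0,1) for sy in(-1,1) for z in(0,.03)]
def BAR(f): return [(f-.0*i,sy*.08,z) for i in(0,1) for sy in(-1,1) for z in(.004,.028)]
def hull(p,P):
    q=np.array([proj(p,v) for v in P]); m=np.zeros((1600,2560),np.uint8)
    cv2.fillConvexPoly(m,cv2.convexHull(np.round(q*4+1.5).astype(np.int32)),1); return cv2.resize(m.astype(np.float32),(640,400),interpolation=cv2.INTER_AREA)
def hullmask(m):
    c=np.vstack(cv2.findContours(m.astype(np.uint8),0,1)[0]); o=np.zeros((400,640),np.uint8); cv2.fillConvexPoly(o,cv2.convexHull(c),1); return o
def clean(m):
    n,l,s,_=cv2.connectedComponentsWithStats(m.astype(np.uint8)); return l==1+np.argmax(s[1:,4])
def fit(p,model,m,x0):
    o=minimize(lambda v:np.abs(hull(p,model(v))-m).sum(),x0,method='Nelder-Mead',options=dict(initial_simplex=[x0]+[np.array(x0)+d for d in np.diag([.01,.01,.05,.01][:len(x0)])],xatol=1e-4,fatol=.1,maxiter=400))
    return np.round(o.x,4),o.fun,m.sum()
def tray(p,x0=(.605,-.08,0.08)):
    return fit(p,lambda v:tf(TR,*v),hullmask(clean(robot.outline_of('tray',p)[0]['region'])),list(x0))
E
python3 - <<'E'
from fit import *
p=robot.get_image('top'); print(tray(p))
i=p['img'].astype(int); red=(i[...,0]>110)&(i[...,1]<70)&(i[...,2]<70); red[:,:300]=0; red[:257]=0;red[:,420:]=0
v,e,n=fit(p,lambda v:tf(ST(0),*v),hullmask(clean(red)),[.365,-.075,0]); print(v,e,n)
m=hullmask(clean(robot.outline_of('stop',p)[0]['region'])); 
print(fit(p,lambda u:np.vstack([tf(ST(0),*u[:3]),tf(BAR(0)+np.array([u[3],0,0]),*u[:3])]),m,list(v)+[.07]))
for c,r in [(322,234),(394,235),(358,234)]: print(onplane(p,(c,r),.028))
cv2.imwrite('pics/crop.png',cv2.resize(p['img'][110:290,260:470,::-1],None,fx=3.3,fy=3.3,interpolation=cv2.INTER_CUBIC))
E
```

```text
(array([ 0.6029, -0.0802, -0.0921]), np.float64(192.4375), np.uint64(6361))
[ 0.3783 -0.0762 -0.0073] 256.9375 1026
(array([ 0.3736, -0.0755, -0.0141,  0.0759]), np.float64(196.3125), np.uint64(3706))
[ 0.45113839 -0.00263668  0.028     ]
[ 0.45022017 -0.15104195  0.028     ]
[ 0.45170803 -0.07689966  0.028     ]
```

View pics/crop.png

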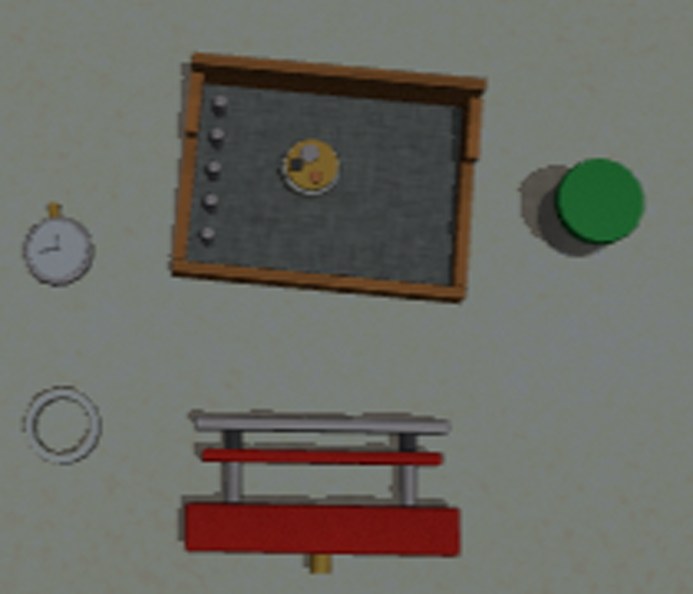

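The tray is at (0.603, -0.080) with yaw ≈ -5°. The stop is at (0.375, -0.076) with yaw ≈ -0.6° and its bar face near x = 0.45. I'll keep the fingers open, line them up along the wall, and approach from behind it.

>>> arm_command --steps '[[1,[0.0235,-0.0328,0],[0,0,2]],[1,[0.0235,-0.0328,0],[0,0,2]],[1,[0.0235,-0.0328,0],[0,0,2]],[1,[0.0235,-0.0328,0],[0,0,2]],[1,[0.0235,-0.0328,0],[0,0,2]],[1,[0.0235,-0.0328,0],[0,0,2]],[1,[0.0235,-0.0328,0],[0,0,2]],[1,[0.0235,-0.0328,0],[0,0,2]]]'

```text
t: 1.65
ee_pos: [0.4395, 0.3087, 0.2485]
ee_rot: [0.207, 3.134, 0.0]
contact_force: [-0.2, 0.9, 0.9]
gripper_width: 1.0
grasp_force: 0.0
```

>>> arm_command --steps '[[1,[0.0235,-0.0328,0],[0,0,2]],[1,[0.0235,-0.0328,0],[0,0,0.6]],[1,[0.0235,-0.0328,0],[0,0,0]],[1,[0.0235,-0.0328,0],[0,0,0]],[1,[0.0235,-0.0328,0],[0,0,0]],[1,[0.0235,-0.0328,0],[0,0,0]],[1,[0.0235,-0.0328,0],[0,0,0]],[1,[0.0235,-0.0328,0],[0,0,0]]]'

```text
t: 2.45
ee_pos: [0.6276, 0.0462, 0.2484]
ee_rot: [0.139, 3.138, 0.0]
contact_force: [1.1, 0.4, 0.7]
gripper_width: 1.004
grasp_force: 0.0
```

>>> arm_command --steps '[[1,[0.0235,-0.0328,0],[0,0,0]],[1,[0.0235,-0.0328,0],[0,0,0]],[1,[0.0235,-0.0328,0],[0,0,0]],[1,[0.0235,-0.0328,0],[0,0,0]],[1,[0,0,0],[0,0,0]],[1,[0,0,0],[0,0,0]]]'

```text
t: 3.05
ee_pos: [0.7206, -0.0842, 0.2476]
ee_rot: [-0.141, -3.138, -0.0]
contact_force: [-0.2, 0.4, -1.3]
gripper_width: 0.999
grasp_force: 0.0
```

>>> arm_command --steps '[[1,[0,0,-0.04],[0,0,0]],[1,[0,0,-0.04],[0,0,0]],[1,[0,0,-0.04],[0,0,0]],[1,[0,0,-0.03],[0,0,0]],[1,[0,0,0],[0,0,0]]]'

```text
t: 3.55
ee_pos: [0.7169, -0.0817, 0.0936]
ee_rot: [-0.136, -3.13, -0.001]
contact_force: [0.1, -1.0, -0.7]
gripper_width: 1.0
grasp_force: 0.0
```

Run:
```python
from fit import *
print(robot.tips_ahead)
p=robot.get_image('side'); save(p,'s1.png'); print(robot.get_obs()['contact_force'])
```

```text
0.017
[-0.00519968  0.23668435  0.80521512]
```

View pics/s1.png

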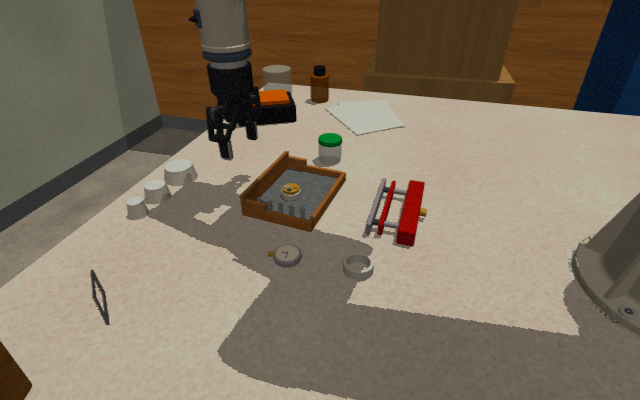

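The side view shows the open fingers at about (235,140), above the bare bench behind the back wall (255,190). The path down is clear.

>>> arm_command --steps '[[1,[0,0,-0.03],[0,0,0]],[1,[0,0,-0.02],[0,0,0]],[1,[0,0,-0.017],[0,0,0]],[1,[0,0,0],[0,0,0]],[1,[0,0,0],[0,0,0]]]'

```text
t: 4.1
ee_pos: [0.7215, -0.0833, 0.0327]
ee_rot: [0.138, 3.137, -0.0]
contact_force: [-0.2, 0.1, -0.6]
gripper_width: 1.002
grasp_force: 0.0
```

>>> arm_command --steps '[[1,[-0.01,0,0],[0,0,0]],[1,[-0.006,0,0],[0,0,0]],[1,[-0.005,0,0],[0,0,0]],[1,[-0.004,0,0],[0,0,0]],[1,[-0.003,0,0],[0,0,0]],[1,[0,0,0],[0,0,0]]]'

```text
t: 4.7
ee_pos: [0.6924, -0.0835, 0.0314]
ee_rot: [-0.139, -3.138, -0.0]
contact_force: [0.1, -0.1, 0.6]
gripper_width: 1.001
grasp_force: 0.0
```

>>> arm_command --steps '[[1,[-0.003,0,0],[0,0,0]],[1,[-0.003,0,0],[0,0,0]],[1,[-0.003,0,0],[0,0,0]],[1,[0,0,0],[0,0,0]]]'

```text
t: 5.1
ee_pos: [0.6835, -0.0835, 0.0313]
ee_rot: [-0.138, -3.138, -0.0]
contact_force: [-0.0, 0.4, 0.9]
gripper_width: 0.999
grasp_force: 0.0
```

>>> arm_command --steps '[[1,[-0.003,0,0],[0,0,0]],[1,[-0.003,0,0],[0,0,0]],[1,[-0.003,0,0],[0,0,0]]]'

```text
t: 5.4
ee_pos: [0.6749, -0.0835, 0.0314]
ee_rot: [0.138, 3.138, -0.0]
contact_force: [1.7, 0.2, 0.2]
gripper_width: 1.004
grasp_force: 1.4
```

>>> arm_command --steps '[[1,[-0.003,0,0],[0,0,0.5]],[1,[-0.003,0,0],[0,0,0.5]],[1,[-0.003,0,0],[0,0,0.5]],[1,[-0.003,0,0],[0,0,0.5]],[1,[-0.003,0,0],[0,0,0.5]],[1,[-0.003,0,0],[0,0,0.5]]]'

```text
t: 6.0
ee_pos: [0.6566, -0.0835, 0.0314]
ee_rot: [0.055, 3.141, -0.0]
contact_force: [2.3, 0.8, -1.0]
gripper_width: 1.002
grasp_force: 1.6
```

>>> arm_command --steps '[[1,[-0.003,0,0],[0,0,0.5]],[1,[-0.003,0,0],[0,0,0.5]],[1,[-0.003,0,0],[0,0,0.5]],[1,[-0.003,0,0],[0,0,0]],[1,[-0.003,0,0],[0,0,0]],[1,[-0.003,0,0],[0,0,0]]]'

```text
t: 6.6
ee_pos: [0.6386, -0.0836, 0.0314]
ee_rot: [0.015, 3.141, -0.0]
contact_force: [3.6, 0.0, 0.9]
gripper_width: 1.001
grasp_force: 1.8
```

Run:
```python
from fit import *
print(robot.get_obs()['contact_force'])
p=robot.get_image('top'); save(p,'t2.png')
try: print(tray(p,(.568,-.08,-.01)))
except Exception as e: print(e)
```

```text
[3.59195284e+00 9.66449126e-04 9.06952047e-01]
list index out of range
```

View pics/t2.png

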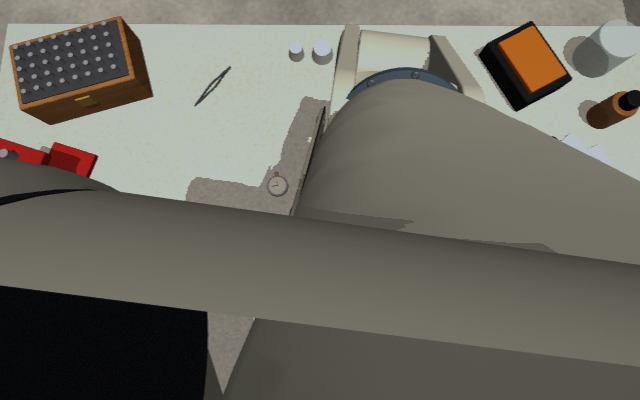

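The arm blocks the top view; only the watch at (277,185) shows, and it hasn't moved. I'll go on by force and the side camera.

>>> arm_command --steps '[[1,[-0.003,0,0],[0,0,0]],[1,[-0.003,0,0],[0,0,0]],[1,[-0.003,0,0],[0,0,0]],[1,[-0.003,0,0],[0,0,0]],[1,[-0.003,0,0],[0,0,0]],[1,[-0.003,0,0],[0,0,0]],[1,[-0.003,0,0],[0,0,0]],[1,[-0.002,0,0],[0,0,0]]]'

```text
t: 7.5
ee_pos: [0.6154, -0.0835, 0.0313]
ee_rot: [-0.015, -3.141, -0.0]
contact_force: [3.6, -0.3, 0.3]
gripper_width: 0.999
grasp_force: 1.7
```

Run:
```python
from fit import *
print(robot.get_obs()['contact_force'])
p=robot.get_image('side')
cv2.imwrite('pics/s3.png',cv2.resize(p['img'][110:290,200:460,::-1],None,fx=3,fy=3,interpolation=cv2.INTER_CUBIC))
```

```text
[ 3.62571071 -0.28639098  0.31929189]
```

View pics/s3.png

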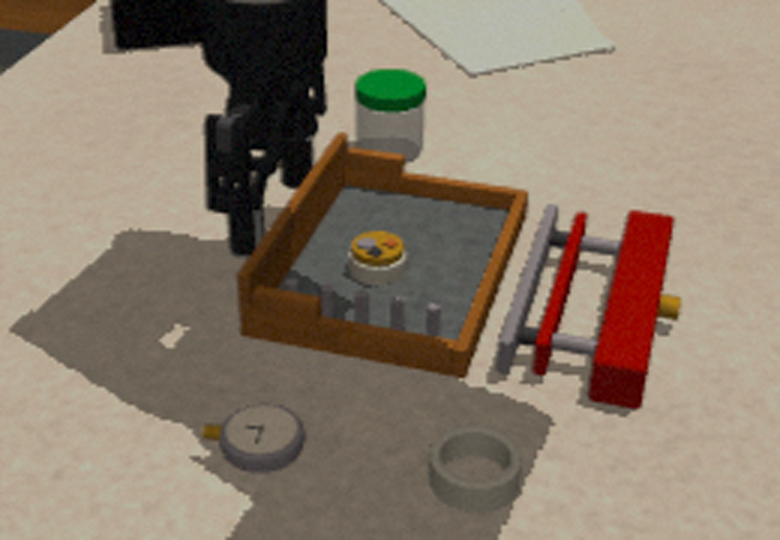

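The side view shows the tray square to the bar with a gap of roughly 12–15 mm. The movement is upright at (378,255), and the jar, watch and ring are clear. I'll slow down from here.

>>> arm_command --steps '[[1,[-0.002,0,0],[0,0,0]],[1,[-0.002,0,0],[0,0,0]],[1,[-0.002,0,0],[0,0,0]],[1,[-0.001,0,0],[0,0,0]],[1,[-0.001,0,0],[0,0,0]]]'

```text
t: 8.05
ee_pos: [0.6076, -0.0835, 0.0312]
ee_rot: [-0.015, -3.141, -0.0]
contact_force: [4.9, -0.1, 1.2]
gripper_width: 1.0
grasp_force: 1.7
```

>>> arm_command --steps '[[1,[-0.0005,0,0],[0,0,0]],[1,[-0.0005,0,0],[0,0,0]],[1,[-0.0005,0,0],[0,0,0]]]'

```text
t: 8.35
ee_pos: [0.6063, -0.0835, 0.0313]
ee_rot: [0.015, 3.141, -0.0]
contact_force: [3.2, 0.8, 0.9]
gripper_width: 1.001
grasp_force: 1.7
```

>>> arm_command --steps '[[1,[-0.0005,0,0],[0,0,0]],[1,[-0.0005,0,0],[0,0,0]],[1,[-0.0005,0,0],[0,0,0]]]'

```text
t: 8.65
ee_pos: [0.6047, -0.0835, 0.0313]
ee_rot: [0.015, 3.142, -0.0]
contact_force: [3.4, -0.1, 0.4]
gripper_width: 0.998
grasp_force: 1.7
```

>>> arm_command --steps '[[1,[-0.0005,0,0],[0,0,0]],[1,[-0.0005,0,0],[0,0,0]],[1,[-0.0005,0,0],[0,0,0]]]'

```text
t: 8.95
ee_pos: [0.6032, -0.0835, 0.0313]
ee_rot: [0.015, 3.142, -0.0]
contact_force: [3.6, -0.1, 1.1]
gripper_width: 0.999
grasp_force: 1.7
```

>>> arm_command --steps '[[1,[-0.0005,0,0],[0,0,0]],[1,[-0.0005,0,0],[0,0,0]],[1,[-0.0005,0,0],[0,0,0]]]'

```text
t: 9.25
ee_pos: [0.6017, -0.0835, 0.0313]
ee_rot: [-0.015, -3.141, -0.0]
contact_force: [2.1, -1.1, 0.6]
gripper_width: 1.001
grasp_force: 1.7
```

>>> arm_command --steps '[[1,[-0.0005,0,0],[0,0,0]],[1,[-0.0005,0,0],[0,0,0]],[1,[-0.0005,0,0],[0,0,0]]]'

```text
t: 9.55
ee_pos: [0.6002, -0.0835, 0.0313]
ee_rot: [0.015, 3.142, -0.0]
contact_force: [4.1, -0.0, 1.2]
gripper_width: 1.001
grasp_force: 1.7
```

>>> arm_command --steps '[[1,[-0.0005,0,0],[0,0,0]],[1,[-0.0005,0,0],[0,0,0]]]'

```text
t: 9.75
ee_pos: [0.5992, -0.0835, 0.0313]
ee_rot: [-0.015, -3.142, -0.0]
contact_force: [3.5, 0.3, 0.7]
gripper_width: 0.997
grasp_force: 1.7
```

>>> arm_command --steps '[[1,[-0.0005,0,0],[0,0,0]],[1,[-0.0005,0,0],[0,0,0]],[1,[-0.0005,0,0],[0,0,0]]]'

```text
t: 10.05
ee_pos: [0.5982, -0.0835, 0.0313]
ee_rot: [0.015, 3.141, -0.0]
contact_force: [5.9, -0.0, -2.6]
gripper_width: 1.002
grasp_force: 3.0
```

>>> arm_command --steps '[[1,[-0.0005,0,0],[0,0,0]],[1,[0,0,0],[0,0,0]]]'

```text
t: 10.25
ee_pos: [0.598, -0.0835, 0.0314]
ee_rot: [0.015, 3.14, -0.0]
contact_force: [6.6, -0.1, -2.2]
gripper_width: 0.997
grasp_force: 3.1
```

>>> arm_command --steps '[[1,[-0.0005,0,0],[0,0,0]],[1,[-0.0005,0,0],[0,0,0]],[1,[0,0,0],[0,0,0]]]'

```text
t: 10.55
ee_pos: [0.5977, -0.0835, 0.0316]
ee_rot: [0.015, 3.139, -0.0]
contact_force: [8.0, -0.6, -1.2]
gripper_width: 1.003
grasp_force: 3.9
```

>>> arm_command --steps '[[1,[-0.0005,0,0],[0,0,0]],[1,[-0.0005,0,0],[0,0,0]],[1,[0,0,0],[0,0,0]]]'

```text
t: 10.85
ee_pos: [0.5973, -0.0836, 0.0319]
ee_rot: [0.016, 3.137, -0.0]
contact_force: [8.8, 0.5, -2.8]
gripper_width: 0.999
grasp_force: 4.7
```

>>> arm_command --steps '[[1,[-0.0005,0,-0.0003],[0,0,0]],[1,[-0.0005,0,-0.0003],[0,0,0]],[1,[0,0,0],[0,0,0]]]'

```text
t: 11.15
ee_pos: [0.5971, -0.0836, 0.0315]
ee_rot: [0.016, 3.136, -0.001]
contact_force: [11.3, 0.8, -1.8]
gripper_width: 0.998
grasp_force: 5.5
```

>>> arm_command --steps '[[1,[-0.0005,0,-0.0002],[0,0,0]],[1,[-0.0005,0,-0.0002],[0,0,0]],[1,[-0.0003,0,0],[0,0,0]],[1,[0,0,0],[0,0,0]]]'

```text
t: 11.55
ee_pos: [0.5968, -0.0836, 0.0315]
ee_rot: [0.016, 3.134, -0.001]
contact_force: [13.7, 0.2, -1.5]
gripper_width: 0.997
grasp_force: 6.6
```

The total is about 13.3 N, of which dragging takes about 3.4 N, so roughly 10 N is on the bar. Holding.

>>> arm_command --steps '[[1,[0,0,0],[0,0,0]],[1,[0,0,0],[0,0,0]],[1,[0,0,0],[0,0,0]],[1,[0,0,0],[0,0,0]],[1,[0,0,0],[0,0,0]],[1,[0,0,0],[0,0,0]],[1,[0,0,0],[0,0,0]]]'

```text
t: 12.25
ee_pos: [0.5968, -0.0836, 0.0315]
ee_rot: [0.016, 3.134, -0.001]
contact_force: [12.6, 1.6, -0.9]
gripper_width: 1.002
grasp_force: 6.6
```

>>> arm_command --steps '[[1,[0.0003,0,0],[0,0,0]],[1,[0.0003,0,0],[0,0,0]],[1,[0.0003,0,0],[0,0,0]],[1,[0.0003,0,0],[0,0,0]],[1,[0.0003,0,0.0002],[0,0,0]],[1,[0.0003,0,0.0002],[0,0,0]],[1,[0.0003,0,0],[0,0,0]],[1,[0.0003,0,0],[0,0,0]]]'

```text
t: 13.05
ee_pos: [0.5971, -0.0836, 0.0313]
ee_rot: [0.015, 3.138, -0.0]
contact_force: [6.6, 0.1, 1.2]
gripper_width: 0.997
grasp_force: 3.7
```

>>> arm_command --steps '[[1,[0.0003,0,0],[0,0,0]],[1,[0.0003,0,0],[0,0,0]],[1,[0.0003,0,0],[0,0,0]],[1,[0.0003,0,0],[0,0,0]],[1,[0.0003,0,0.0002],[0,0,0]],[1,[0.0003,0,0.0002],[0,0,0]],[1,[0.0003,0,0],[0,0,0]],[1,[0.0003,0,0],[0,0,0]]]'

```text
t: 13.85
ee_pos: [0.5976, -0.0835, 0.0311]
ee_rot: [-0.015, -3.141, -0.0]
contact_force: [2.5, -0.1, 2.4]
gripper_width: 0.997
grasp_force: 1.7
```

>>> arm_command --steps '[[1,[0.0003,0,0],[0,0,0]],[1,[0.0003,0,0],[0,0,0]],[1,[0.0003,0,0],[0,0,0]],[1,[0.0003,0,0],[0,0,0]],[1,[0.0003,0,0],[0,0,0]],[1,[0.0003,0,0],[0,0,0]]]'

```text
t: 14.45
ee_pos: [0.5987, -0.0834, 0.0307]
ee_rot: [-0.015, -3.14, -0.0]
contact_force: [0.6, -0.0, 0.2]
gripper_width: 0.998
grasp_force: 0.0
```

>>> arm_command --steps '[[1,[0.001,0,0],[0,0,0]],[1,[0.003,0,0],[0,0,0]],[1,[0.008,0,0],[0,0,0]],[1,[0.015,0,0],[0,0,0]],[1,[0.01,0,0],[0,0,0]],[1,[0,0,0.02],[0,0,0]],[1,[0,0,0.04],[0,0,0]],[1,[0,0,0.04],[0,0,0]]]'

```text
t: 15.25
ee_pos: [0.6364, -0.0834, 0.1314]
ee_rot: [-0.015, -3.14, -0.0]
contact_force: [0.7, 0.2, 0.2]
gripper_width: 0.998
grasp_force: 0.0
```

>>> arm_command --steps '[[1,[0,0,0.04],[0,0,0]],[1,[0,0,0.04],[0,0,0]],[1,[0,0,0],[0,0,0]],[1,[0,0,0],[0,0,0]]]'

```text
t: 15.65
ee_pos: [0.6374, -0.0835, 0.2122]
ee_rot: [0.015, 3.139, -0.001]
contact_force: [-0.1, -0.3, 0.6]
gripper_width: 1.003
grasp_force: 0.0
```

Run:
```python
from fit import *
print(robot.get_obs()['contact_force'])
p=robot.get_image('side')
cv2.imwrite('pics/s4.png',cv2.resize(p['img'][110:290,200:460,::-1],None,fx=3,fy=3,interpolation=cv2.INTER_CUBIC))
```

```text
[-0.11574385 -0.25584599  0.60419204]
```

View pics/s4.png

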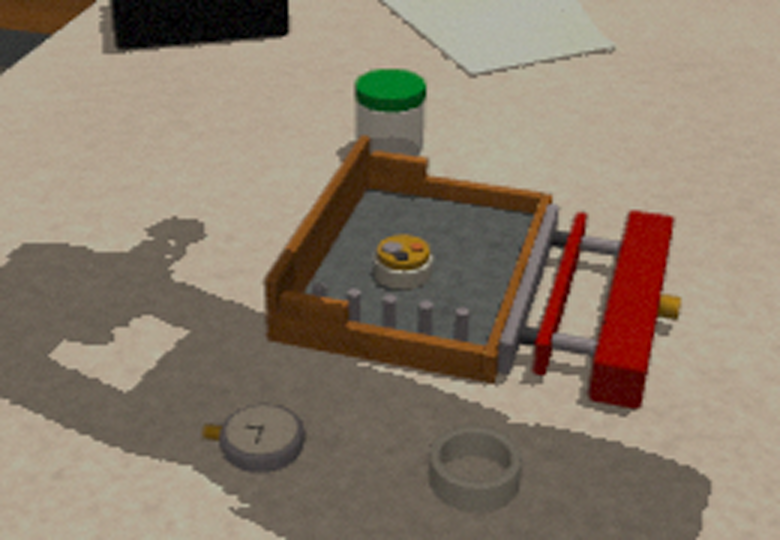

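The side view shows the tray front flush and square on the bar around (520,290). The movement is upright at (403,260), the bystanders haven't moved, and the hand is clear.

```bash
python3 -c "
from workcell import robot
print(robot.job_done())"
```

```text
the job is handed in; nothing more can be done
None
```

I dragged the tray square onto the stop bar, pressed it with an estimated 10 N for about 0.7 s, eased off and took the hand away. The last picture shows it resting against the bar with the movement upright and the bystanders unmoved; I handed the job in, and no verdict came back.

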